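# Stop the inspection stand from rocking

## Task

The camera inspection stand on the workbench rocks: its left front levelling screw is not screwed down far enough and its right front one is screwed down too far. Turn the two black knobs until the base plate is level and all four feet firmly carry the stand. Do not bump the white camera head above the left knob, leave the stand where it is with the bearing lying on its plate, and do not disturb the other things.

Things in the scene. Friction and masses are not known exactly. Their poses are not given: they have to be found in the camera images.
- stand: Loose inspection stand, 4.5 kg: grey plate 210 x 240 x 20 mm (x, y, z); steel column (26 mm thick, 290 mm high) at x +75, y +45; arm at height 255 mm to the camera head. Origin: centre of the plate's outline, at bench height when level; x away from the robot at yaw 0, y left, z up out of the plate, whose top is at z 46 mm. Two fixed rear feet, two adjustable front feet. Level: its z axis vertical
- grip_left (a point): On the axis of the left front knob, at the best grip height. Knob: upright black fluted cylinder, 40 mm across, 34 mm high (20 mm below to 14 mm above this point), at stand x -75, y +90 mm; this point is 28 mm above the plate's top and stays there. The camera head hangs over it: come in tilted, from the stand's front left corner (-x, +y). A white line lies on the knob's top and side.
- grip_right (a point): The same for the right front knob, at stand x -75, y -90 mm. Nothing hangs over it.
- screw_left (a joint): Angle of the left front levelling screw (rad), 0 when its foot is as long as the rear feet; the knob's white line then points at the red tick behind it (stand +x). Grows clockwise seen from above; the foot then comes out downwards, 16 mm a turn, lifting that corner. Friction 0.08 N m holds it; stops at -2.9 and 2.9. Starts at -2.2 to -0.9 (foot too short).
- screw_right (a joint): The same for the right front screw. Starts at 0.8 to 2.1 (foot too long): turn it anticlockwise seen from above. The stand is level with all feet loaded when both screws are at 0.
- camera_head: White camera head, 90 x 85 x 60 mm, fixed to the stand. Origin on the left knob's axis, at the head's underside, 154 mm above grip_left; from there it reaches 15 mm to the front (-x), 75 mm to the back, 15 mm to the left (+y), 70 mm to the right and 60 mm up. A lens ring hangs 8 mm lower, 34 mm behind and 28 mm right of this point.
- foot_front_left: Black rubber foot, 28 mm in diameter, under the left front screw; origin at the centre of its underside.
- foot_front_right: Black rubber foot under the right front screw; origin at the centre of its underside.
- foot_rear_left: Rear rubber foot, not adjustable, at stand x +80, y +90 mm; origin at the centre of its underside. The rubber gives about 1 mm per 10 N.
- foot_rear_right: Rear rubber foot, not adjustable, at stand x +80, y -90 mm; origin at the centre of its underside. The rubber gives about 1 mm per 10 N.
- bearing: Ball bearing, 52 mm across and 15 mm high, lying loose on the base plate; origin at the centre of its underside.
- oil_bottle: Yellow oil bottle with a red spout, 48 mm in diameter, 161 mm high; a bystander; origin at the centre of its underside.
- grease_tub: Open white grease tub, 67 mm in diameter, 52 mm high; a bystander; origin at the centre of its underside.
- tape_roll: Blue roll of tape lying flat, 68 mm in diameter, 19 mm high; a bystander; origin at the centre of its underside.
- paint_marker: White and yellow paint marker lying down, 126 mm long, 16 mm thick; a bystander; origin at the centre of its underside.
Mind the look-alikes: they are no part of the job. What is shaped like the bearing but orange or purple is not meant.

How it is judged (in metres and radians):
At the end, for the whole second after the job is handed in: The base plate is level within 0.009 rad (half a degree), each of the four feet presses on the bench with more than 3 N, the stand is at rest and the bearing still lies on its plate (angle between stand's own z axis and vertical below 0.009 rad and contact force between each of foot_front_left, foot_front_right, foot_rear_left, foot_rear_right and anything else above 3 N and linear speed of stand below 0.01 m/s and z of bearing in the frame of stand between 0.04 and 0.052 m); the robot touches nothing.
It fails at once if the stand is shifted by more than 40 mm (distance of stand from where it was at the start of the episode above 0.04 m).
It fails at once if the stand is tipped by more than 9 degrees (angle between stand's own z axis and vertical above 0.157 rad).
It fails at once if the camera head is bumped with more than 5 N (contact force between camera_head and the arm above 5 N or contact force between camera_head and the fingers above 5 N).
It fails at once if a bystander is moved by more than 30 mm (distance of any of oil_bottle, grease_tub, tape_roll, paint_marker from where it was at the start of the episode above 0.03 m).
It also fails if it takes over 72 s, if anything falls off the work surface, if the arm or the gripper's body presses on something with over 40 N, if the wrist force passes 120 N, or if a joint passes its speed limit or range.

## Robot

A 7-joint arm with a two-finger parallel gripper is mounted at the origin on a cart in front of the work surface, level with it; the furniture and walls round the work are solid. World frame = base frame: x ahead of the robot, y to its left, z up, the work surface at z = 0. Lengths are in mm, angles in rad, forces in N, time in s.
With the tool pointing down it reaches from about 350 to 900 mm from the base axis. Payload 8.1 kg.
Tool frame: the origin (TCP) lies midway between the tips of the shut fingers; the grasp point (between the pads) lies 19 mm behind it (manip.hold_point_z is the distance from the TCP to the grasp point, in mm); z points along the fingers, y is the direction in which the jaws open and shut (so a half turn about z gives the same grasp; the last joint's range is limited). The gripper opens to 85 mm and grips with 20 to 120 N. Pads are 22 mm wide; open, the fingers measure 114 mm over their backs; the gripper's body (76 mm by 85 mm) begins 54 mm behind the grasp point. The pads swing forward as they close: fully open they stand 13 mm farther back than shut.
Start: joints at [-1.259, 0.434, 0.025, 1.573, -0.012, 1.134, -0.075], TCP at [251.908, 572.001, 204.823] pointing down, gripper open.
Joint ranges: [-2.62, 2.62], [-0.44, 2.09], [-1.27, 1.32], [0.08, 2.57], [-1.32, 4.46], [0.12, 2], [-2.74, 2.74]. Speed limits (rad/s): [2.22, 2.22, 3.01, 3.01, 3.14, 3.14, 3.14].

## Interface

Orientations are given as [roll, pitch, yaw] about the fixed x, y, z axes, in that order (R = Rz(yaw) Ry(pitch) Rx(roll)).
In Python, from station import manip gives the robot as it stands.
- The arm moves only by the tool step_arm, never from a script. Its argument "deltas" is a list of rows, each a list of 3 entries, a list of its own where there are three numbers: the shift along the tool's x, y, z in cm, then the turn about the tool's z in degrees, then the finger opening in cm, from 0 to 8.54. A call has 1 to 8 rows; each row is the pose to reach, as a shift and turn from the pose measured when the call began, along the tool's axes at that moment; what a row does not reach only later rows make up. A row lasts 1/8 s, in which the tool goes at most 62.5 mm and 10.7 degrees, less where a joint would pass 70% of its speed; a pose out of reach is approached as far as the arm can. A call with a gripper value outside its range is refused whole. The fingers move at their own pace and stop on an object; "grip_force" is the grip in N (left out, the last holds). Time passes only in rows, so rows that repeat a pose let the fingers close. It gives the time, the measured TCP pose, the force and the opening at its end, in the units of the state.
- manip.observe(): the state, without advancing time (a new reading comes with each control period).
- manip.snapshot(name): name is "scene" or "top" or "wrist"; returns the picture (384x512x3 uint8, blue, green, red); there is no depth.
- manip.camera_params(name): a dict with "intrinsics" (3x3 intrinsics, pixels), "extrinsics" (4x4, takes a point from world to camera coordinates). Camera axes: x right, y down, z forward; pixel columns grow to the right and rows downward; lengths in mm; the calibration is good to about 2 mm. The wrist camera is an equidistant fisheye: a pixel r from the principal point sees the ray r / f radians off the axis. A picture is of the moment at which its call begins: read the wrist's pose just before it. camera_params takes no time and is no camera call; for the wrist camera it gives the pose at the moment of the call.
- manip.close_job(): hands the job in, once; it reports no verdict.
Trained networks look in the newest picture that a camera, given by its name, has taken for a name from the list of things; names that differ only in an ending like _2 or _b are one class to them, and where a whole thing is asked for, a point or a joint stands for the part that bears it (a point fixed in the world has none). Each returns a list of dicts, best first, with "conf" (0 to 1); they miss things now and then, are a little off and sometimes report something else, mostly with a low value. They report only what shows in the picture. A call takes as long as a camera call. They do not tell look-alikes from the thing itself.
- manip.spot_in(label, camera): "xy" ([column, row] in pixels, amid what is visible of it).
The state is a dict: "time_s": time; "joint_positions": joint angles; "joint_vel": joint speeds; "tau": joint torques, N m; "eef_pos": TCP position; "tool_rot": TCP orientation; "force": force on the tool from outside, world axes, zero at the start; "wrist_torque": the same for the moment, N m; "grip_width": finger opening in mm.
Only numpy, scipy, OpenCV 4.12 (cv2) and the standard library are available. Lean on these libraries where they do the work, as an engineer would, in place of code of your own. Each camera call takes 0.05 s, during which the arm holds its last target. There are 200 camera calls.

## Working session

There is one attempt and no reset: what is moved stays moved. The work goes in short steps, Python scripts to look and compute and a tool call to move; the robot and the scene stay as the last step left them, time stands still between calls to the robot, and variables do not carry over. Pictures are saved under pics/ and viewed, about 8 in all and at most 12, crops included, and the job is handed in when it is done.

Besides the shell and the picture viewer there is one more tool, called after "Emit:" by a JSON object that holds its "api" and its "payload". step_arm: Moves the arm, as the interface text tells. Its arguments: {"type":"object","properties":{"deltas":{"type":"array"},"grip_force":{"type":"number"}},"required":["deltas"]}

```bash
mkdir -p pics; ls; python3 - <<'E'
from station import manip
import cv2,numpy as np
o=manip.observe()
print({k:np.round(v,3).tolist() for k,v in o.items()}, manip.hold_point_z)
a=manip.snapshot("scene");b=manip.snapshot("top");
cv2.imwrite("pics/s1.png",a);cv2.imwrite("pics/t1.png",b)
for c in("scene","top"):
  p=manip.camera_params(c);print(c,np.round(p["intrinsics"],1).tolist(),np.round(p["extrinsics"],3).tolist())
  for n in("grip_left","grip_right","camera_head","bearing","stand","foot_front_right","oil_bottle","grease_tub","tape_roll","paint_marker"):
    print(n,[(np.round(d["xy"]).tolist(),round(d["conf"],2)) for d in manip.spot_in(n,c)[:3]])
cv2.imwrite("pics/a.png",cv2.resize(np.vstack([a,b]),None,fx=.78,fy=.78))
E
```

```text
pics
{'time_s': 0.0, 'joint_positions': [-1.259, 0.435, 0.025, 1.574, -0.012, 1.134, -0.075], 'joint_vel': [0.001, 0.001, -0.0, 0.001, 0.0, 0.001, -0.001], 'tau': [-0.0, -67.048, 1.025, -31.62, 0.016, 0.013, -0.0], 'eef_pos': [251.717, 571.447, 203.993], 'tool_rot': [-3.14, 0.0, 2.727], 'force': [0.232, 0.553, 0.04], 'wrist_torque': [0.007, -0.017, 0.02], 'grip_width': 85.54} 18.700000000000003
scene [[356.4, 0.0, 260.2], [0.0, 356.4, 185.7], [0.0, 0.0, 1.0]] [[0.558, -0.83, -0.017, -377.406], [-0.364, -0.226, -0.903, 340.107], [0.746, 0.51, -0.428, 777.469], [0.0, 0.0, 0.0, 1.0]]
grip_left []
grip_right [([267.0, 211.0], 0.57)]
camera_head [([232.0, 146.0], 0.95)]
bearing [([258.0, 198.0], 0.46)]
stand [([250.0, 194.0], 0.96)]
foot_front_right []
oil_bottle [([338.0, 243.0], 0.64)]
grease_tub [([368.0, 242.0], 0.65)]
tape_roll [([152.0, 212.0], 0.73)]
paint_marker [([205.0, 237.0], 0.65)]
top [[480.2, 0.0, 248.4], [0.0, 480.2, 199.6], [0.0, 0.0, 1.0]] [[0.013, -1.0, 0.009, -43.557], [-0.995, -0.014, -0.097, 629.35], [0.097, -0.008, -0.995, 1448.982], [0.0, 0.0, 0.0, 1.0]]
grip_left [([207.0, 217.0], 0.42)]
grip_right [([266.0, 211.0], 0.73)]
camera_head [([207.0, 198.0], 0.95)]
bearing [([257.0, 137.0], 0.71), ([225.0, 132.0], 0.61), ([240.0, 191.0], 0.56)]
stand [([233.0, 190.0], 0.83)]
foot_front_right []
oil_bottle []
grease_tub []
tape_roll [([130.0, 254.0], 0.66)]
paint_marker [([218.0, 263.0], 0.69)]
```

```bash
sleep 3; ls pics
```

```text
a.png
s1.png
t1.png
```

```bash
python3 - <<'E'
import cv2,numpy as np
a=cv2.imread("pics/s1.png");b=cv2.imread("pics/t1.png")
A=cv2.resize(a[100:300,110:410],(800,533))[:, :]
B=cv2.resize(b[110:310,90:390],(800,533))
cv2.imwrite("pics/v1.png",cv2.resize(np.vstack([A,B]),(450,600)))
cv2.imwrite("pics/v2.png",cv2.resize(b[130:280,180:300],(480,600),interpolation=cv2.INTER_CUBIC))
E
```

```text
(no output)
```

View pics/v1.png

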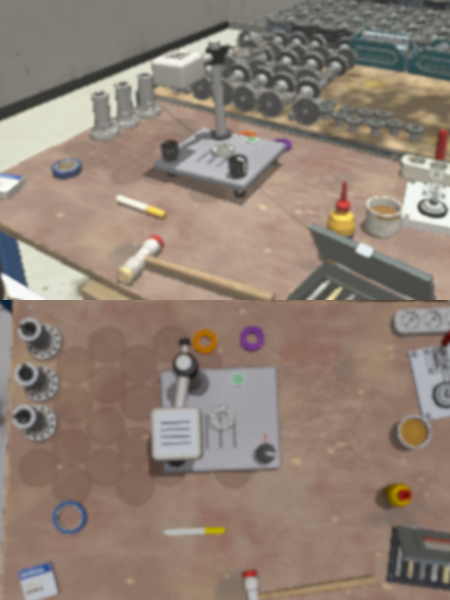

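View pics/v2.png

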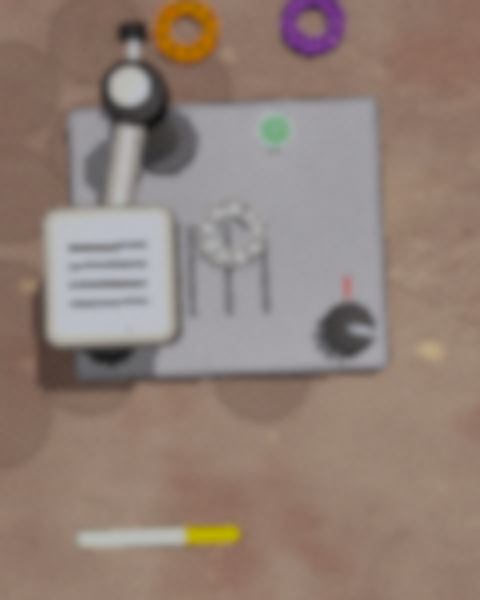

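Seen: the left knob is mostly under the head. The right knob sits at about top pixel (267,212), with its line pointing right (about +1.6 rad) and the red tick pointing up. Next I'll work out the stand pose.

```bash
cat > h.py <<'E'
from station import manip
import cv2,numpy as np
def back(c,uv,z):
    p=manip.camera_params(c);K=np.array(p["intrinsics"]);E=np.array(p["extrinsics"]);R=E[:3,:3];C=-R.T@E[:3,3]
    d=R.T@np.linalg.inv(K)@np.array([uv[0],uv[1],1.]);return C+d*(z-C[2])/d[2]
def proj(c,P):
    p=manip.camera_params(c);K=np.array(p["intrinsics"]);E=np.array(p["extrinsics"]);q=E[:3,:3]@P+E[:3,3]
    if c!="wrist": q=K@q;return q[:2]/q[2]
    th=np.arctan2(np.hypot(q[0],q[1]),q[2]);a=np.arctan2(q[1],q[0]);return np.array([K[0,2]+K[0,0]*th*np.cos(a),K[1,2]+K[1,1]*th*np.sin(a)])
E
python3 - <<'E'
from h import *
P=[back("top",u,46) for u in [(197.5,157.5),(274.2,154.5),(276.7,221.5),(199.5,224.5)]]
for p in P:print(p.round())
c=np.mean(P,0);x=(P[0]+P[1]-P[2]-P[3]);y=P[0]+P[3]-P[1]-P[2]
yaw=np.arctan2(x[1],x[0]);yaw2=np.arctan2(-y[0],y[1]);print(c,yaw,yaw2,np.linalg.norm(x)/2,np.linalg.norm(y)/2)
Y=(yaw+yaw2)/2
def w(a,b,z):return np.array([c[0]+a*np.cos(Y)-b*np.sin(Y),c[1]+a*np.sin(Y)+b*np.cos(Y),z])
for n,p in dict(R=w(-75,-90,88),L=w(-75,90,88),headtop=w(-75+30,90-27.5,288),col=w(75,45,336)).items(): print(n,p.round(1),proj("top",p).round(),proj("scene",p).round())
print("knobR by pix",back("top",(266.8,212),88),[back("top",u,z).round() for u,z in(((130,254),19),((218,263),8))])
p=manip.camera_params("scene");E=p["extrinsics"];E=np.array(E);print("scenecam",-E[:3,:3].T@E[:3,3])
E
```

```text
[756. 123.  46.]
[ 769. -112.   46.]
[ 563. -122.   46.]
[550. 112.  46.]
[6.59535170e+02 4.07142237e-01 4.60000000e+01] 0.04878141607589756 0.053518878504963695 206.2792441196141 235.28814748040952
R [589.2 -93.3  88. ] [268. 212.] [269. 207.]
L [580.   86.5  88. ] [207. 214.] [223. 194.]
headtop [611.4  60.5 288. ] [212. 196.] [232. 137.]
col [732.1  49.2 336. ] [216. 146.] [256. 114.]
knobR by pix [588.13911356 -89.35160391  88.        ] [array([458., 326.,  19.]), array([434.,  56.,   8.])]
scenecam [-245.53207802 -632.85002214  633.86148085]
```

Emit:
{"api": "step_arm", "payload": {"deltas": [[[-4.6, -6.6, -4.5], 0, 8.5], [[-9.3, -13.2, -4.5], 0, 8.5], [[-14, -19.8, -4.5], 0, 8.5], [[-18.6, -26.3, -4.5], 0, 8.5], [[-23.2, -32.9, -4.5], 0, 8.5], [[-27.8, -39.5, -4.5], 0, 8.5], [[-32.5, -46, -4.5], 0, 8.5], [[-37.1, -52.6, -4.5], 0, 8.5]]}}

```text
time_s: 2.1
eef_pos: [349.5, 88.4, 249.8]
tool_rot: [3.14, 0.001, 2.727]
force: [0.8, 0.2, 0.2]
grip_width: 84.8
```

```bash
cat >> h.py <<'E'
from scipy.spatial.transform import Rotation as Ro
def st():
    o=manip.observe();print("t",round(o["time_s"],2),"pos",np.round(o["eef_pos"],1),"rot",np.round(o["tool_rot"],3),"j",np.round(o["joint_positions"],2),"F",np.round(o["force"],1),"w",round(o["grip_width"],1));return o
def to(o,P):  # delta in tool cm
    R=Ro.from_euler("xyz",o["tool_rot"]).as_matrix();return (R.T@(np.array(P)-o["eef_pos"])/10).round(2)
E
python3 - <<'E'
from h import *
o=st();print(to(o,(588.5,-91,180)),to(o,(588.5,-91,56)))
E
```

```text
t 2.1 pos [349.5  88.4 249.8] rot [3.140e+00 1.000e-03 2.727e+00] j [-0.75 -0.08  0.33  2.1   0.03  1.12  0.73] F [0.8 0.2 0.2] w 84.8
[-29.1   -6.8    6.99] [-29.09  -6.81  19.39]
```

Emit:
{"api": "step_arm", "payload": {"deltas": [[[-5, -1.2, 1], 5, 8.5], [[-10, -2.4, 2], 10, 8.5], [[-15, -3.5, 3], 15, 8.5], [[-20, -4.7, 4], 20, 8.5], [[-25, -5.8, 5], 20, 8.5], [[-29.1, -6.8, 6], 20, 8.5], [[-29.1, -6.8, 7], 20, 8.5], [[-29.1, -6.8, 7], 20, 8.5]]}}

```text
time_s: 3.1
eef_pos: [587.5, -90.6, 178.9]
tool_rot: [3.141, -0.002, 2.378]
force: [0.3, -0.1, -0.8]
grip_width: 85.1
```

```bash
python3 - <<'E'
from h import *
o=st();a=manip.snapshot("wrist");cv2.imwrite("pics/w1.png",a)
for z in(46,74,88):print(proj("wrist",np.array([588.5,-91,z])).round(),proj("wrist",np.array([580,87,z])).round())
print([(d["xy"],d["conf"]) for n in("grip_right","grip_left","camera_head") for d in manip.spot_in(n,"wrist")[:2]])
E
```

```text
t 3.1 pos [587.5 -90.6 178.9] rot [ 3.141e+00 -2.000e-03  2.378e+00] j [-0.34  0.44  0.57  1.72 -0.27  1.06  1.13] F [ 0.3 -0.1 -0.8] w 85.1
[259. 174.] [376.  57.]
[259. 182.] [387.  53.]
[259. 186.] [393.  52.]
[([257.9, 183.5], 0.84), ([384.8, 53.8], 0.97), ([486.7, 75.4], 0.71), ([78.0, 272.3], 0.68)]
```

View pics/w1.png

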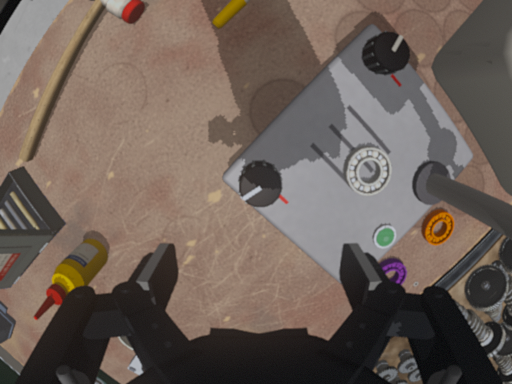

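The wrist view is clear. The right knob is at (260,184), with its line to the lower left and its tick to the lower right. The left knob is at (386,52), with its line to the upper right and its tick below. I'll compute both angles by back-projection.

```bash
cat >> h.py <<'E'
def wback(uv,z,p=None):
    p=p or manip.camera_params("wrist");K=np.array(p["intrinsics"]);E=np.array(p["extrinsics"]);R=E[:3,:3];C=-R.T@E[:3,3]
    d=np.array([uv[0]-K[0,2],uv[1]-K[1,2]]);r=np.linalg.norm(d);th=r/K[0,0]
    v=R.T@np.array([np.sin(th)*d[0]/r,np.sin(th)*d[1]/r,np.cos(th)]);return C+v*(z-C[2])/v[2]
def ang(img,cen,yaw=0.051,rad=28):
    """white-line angle of a knob whose axis is near cen (world xy); + = clockwise"""
    p=manip.camera_params("wrist");S=[]
    g=np.mgrid[-26:27,-26:27].reshape(2,-1).T
    hsv=cv2.cvtColor(img,cv2.COLOR_BGR2HSV);W=[];T=[];D=[]
    H,Wd=img.shape[:2]
    for a,b in g:
        if np.hypot(a,b)>26: continue
        u=proj("wrist",np.array([cen[0]+a,cen[1]+b,88.])).round().astype(int)
        if not(0<=u[0]<Wd and 0<=u[1]<H):continue
        h,s,v=hsv[u[1],u[0]].astype(int)
        if v<75:D.append((a,b))
        if v>150 and s<60 and np.hypot(a,b)<19:W.append((a,b))
    W=np.array(W);D=np.array(D);m=D.mean(0) if len(D) else 0
    print("dark n",len(D),m,"white n",len(W),W.mean(0) if len(W) else None)
    if len(W): w=W.mean(0);print("angle",round(((yaw-np.arctan2(w[1],w[0])+np.pi)%(2*np.pi)-np.pi),2))
E
python3 - <<'E'
from h import *
a=cv2.imread("pics/w1.png")
print(wback((260,184),74),wback((386,52),74))
for c in((588.5,-91),(580,87)):ang(a,c)
for t in((283,199),(397,80)):print("tick",wback(t,46).round(1))
for t in((242,199),(250,193),(403,36),(395,47)):print("line",wback(t,88).round(1))
for x,y in((588.5,-91),(580,87)):
  R=proj("wrist",np.array([x,y,88.]));print(R)
E
```

```text
[592.00932081 -91.63700463  74.        ] [579.52765219  88.13313902  74.        ]
dark n 870 [-1.36206897  7.27126437] white n 91 [ 0.34065934 -9.46153846]
angle 1.59Traceback (most recent call last):
  File "<stdin>", line 4, in <module>
  File "h.py", line 27, in ang
    u=proj("wrist",np.array([cen[0]+a,cen[1]+b,88.])).round().astype(int)
      ~~~~^^^^^^^^^^^^^^^^^^^^^^^^^^^^^^^^^^^^^^^^^^^
  File "h.py", line 7, in proj
    p=manip.camera_params(c);K=np.array(p["intrinsics"]);E=np.array(p["extrinsics"]);q=E[:3,:3]@P+E[:3,3]
ValueError: time passes only in moves, steps and waits
```

```bash
python3 - <<'E'
s=open("h.py").read()
s=s.replace("def proj(c,P):\n    p=manip.camera_params(c);","def proj(c,P,p=None):\n    p=p or manip.camera_params(c);").replace("cen[1]+b,88.]))","cen[1]+b,88.]),p)")
open("h.py","w").write(s)
E
python3 - <<'E'
from h import *
o=st();a=manip.snapshot("wrist");p=manip.camera_params("wrist")
for c in((588.5,-91),(580,87)):ang(a,c)
for t in((283,199),(397,80)):print("tick",wback(t,46,p).round(1))
for t in((242,199),(250,193),(403,36),(395,47)):print("line",wback(t,88,p).round(1))
P=[]
for c in((588.5,-91),(580,87)):
  g=np.arange(-45,45,.3);m=np.array([[proj("wrist",np.array([c[0]-r,c[1]-q,88.]),p) for q in g] for r in g],np.float32)
  P.append(cv2.remap(a,m,None,cv2.INTER_LINEAR))
cv2.imwrite("pics/k1.png",np.hstack(P))
E
```

```text
t 3.3 pos [588.4 -90.1 180.7] rot [3.139 0.    2.379] j [-0.34  0.44  0.57  1.72 -0.27  1.06  1.13] F [-0.1 -1.  -0.1] w 84.8
dark n 830 [-2.9686747  7.2746988] white n 85 [-0.12941176 -9.29411765]
angle 1.64
dark n 1305 [-2.14329502 -5.03678161] white n 39 [-3.71794872  9.28205128]
angle -1.9
tick [627.9 -91.1  46. ]
tick [615.4  90.3  46. ]
line [ 588.  -111.2   88. ]
line [ 588.9 -101.6   88. ]
line [576.5 107.6  88. ]
line [579.3  92.8  88. ]
```

View pics/k1.png

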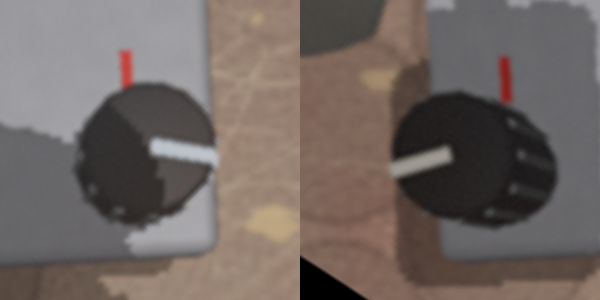

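Emit:
{"api": "step_arm", "payload": {"deltas": [[[0, 0, 4], 0, 8.5], [[0, 0, 8], 0, 8.5], [[0, 0, 11], 0, 8.5], [[0, 0, 12.4], 0, 8.5], [[0, 0, 12.4], 0, 6], [[0, 0, 12.4], 0, 4.4], [[0, 0, 12.4], 0, 3], [[0, 0, 12.4], 0, 3]], "grip_force": 25}}

```text
time_s: 4.35
eef_pos: [589.6, -90.3, 58.1]
tool_rot: [3.137, 0.002, 2.379]
force: [-0.7, -0.6, 5.4]
grip_width: 38.4
```

Emit:
{"api": "step_arm", "payload": {"deltas": [[[0, 0, 0], -8, 3], [[0, 0, 0], -16, 3], [[0, 0, 0], -24, 3], [[0, 0, 0], -24, 3]]}}

```text
time_s: 4.85
eef_pos: [589.4, -90.6, 57.8]
tool_rot: [3.139, 0.003, 2.797]
force: [2.6, -1.1, -12.4]
grip_width: 38.4
```

```bash
python3 -c "
from h import *
o=st();print(np.round(o['wrist_torque'],2))"
```

```text
t 4.85 pos [589.4 -90.6  57.8] rot [3.139e+00 3.000e-03 2.797e+00] j [-0.2   0.56  0.38  1.83 -0.28  0.8   1.55] F [  2.6  -1.1 -12.4] w 38.4
[-0.58 -0.44  0.08]
```

Emit:
{"api": "step_arm", "payload": {"deltas": [[[0, 0, 0.1], -8, 3], [[0, 0, 0.1], -16, 3], [[0, 0, 0.2], -24, 3], [[0, 0, 0.2], -32, 3], [[0, 0, 0.25], -40, 3], [[0, 0, 0.25], -40, 3], [[0, 0, 0.25], -40, 8.5], [[0, 0, 0.25], -40, 8.5]]}}

```text
time_s: 5.85
eef_pos: [589.5, -90.2, 55.6]
tool_rot: [3.142, 0.005, -2.791]
force: [-0.5, -0.4, 0.3]
grip_width: 72.3
```

```bash
python3 -c "
from h import *
o=st();print(np.round(o['wrist_torque'],2))"
```

```text
t 5.85 pos [589.5 -90.2  55.6] rot [ 3.142  0.005 -2.791] j [-0.07  0.55  0.19  1.82 -0.14  0.78  2.12] F [-0.5 -0.4  0.3] w 72.3
[-0.01 -0.04 -0.01]
```

Emit:
{"api": "step_arm", "payload": {"deltas": [[[0, 0, 0], 0, 8.5], [[0, 0, 0], 10, 8.5], [[0, 0, 0], 20, 8.5], [[0, 0, 0], 30, 8.5], [[0, 0, 0], 40, 8.5], [[0, 0, 0], 40, 5], [[0, 0, 0], 40, 3], [[0, 0, 0], 40, 3]]}}

```text
time_s: 6.85
eef_pos: [589.5, -91.5, 56.1]
tool_rot: [3.139, 0.004, 2.796]
force: [0.1, -2.0, 4.1]
grip_width: 38.8
```

Emit:
{"api": "step_arm", "payload": {"deltas": [[[0, 0, 0], 0, 3], [[0, 0, 0], -8, 3], [[0, 0, 0.1], -16, 3], [[0, 0, 0.1], -24, 3], [[0, 0, 0.1], -32, 3], [[0, 0, 0.1], -40, 3], [[0, 0, 0.1], -40, 3], [[0, 0, 0.1], -40, 3]]}}

```text
time_s: 7.85
eef_pos: [589.2, -92.2, 54.7]
tool_rot: [-3.14, 0.004, -2.792]
force: [0.7, -3.4, -5.6]
grip_width: 38.2
```

Emit:
{"api": "step_arm", "payload": {"deltas": [[[0, 0, 0], 0, 8.5], [[0, 0, 0], 0, 8.5], [[0, 0, 0], 0, 8.5], [[0, 0, -5], 0, 8.5], [[0, 0, -10], 0, 8.5], [[0, 0, -14], 0, 8.5], [[0, 0, -14], 10, 8.5], [[0, 0, -14], 20, 8.5]]}}

```text
time_s: 8.85
eef_pos: [588.9, -91.9, 195.7]
tool_rot: [3.141, 0.006, 3.136]
force: [0.4, 0.2, -0.4]
grip_width: 84.9
```

```bash
cat >> h.py <<'E'
def patches(name,cs):
  a=manip.snapshot("wrist");p=manip.camera_params("wrist");P=[];cv2.imwrite("pics/raw_"+name,a)
  for c in cs:
    g=np.arange(-45,45,.3);m=np.array([[proj("wrist",np.array([c[0]-r,c[1]-q,88.]),p) for q in g] for r in g],np.float32)
    P.append(cv2.remap(a,m,None,cv2.INTER_LINEAR))
  h=cv2.resize(a,(400,300));cv2.imwrite("pics/"+name,np.hstack(P+[h])[:,:800+200])
E
python3 -c "
from h import *
o=st();patches('k2.png',[(588.5,-91)])"
```

```text
t 8.85 pos [588.9 -91.9 195.7] rot [3.141 0.006 3.136] j [-0.15  0.4   0.31  1.68 -0.13  1.08  1.76] F [ 0.4  0.2 -0.4] w 84.9
```

View pics/k2.png

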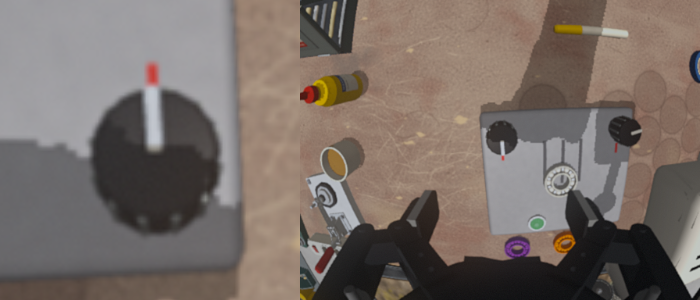

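The right line is now on its tick. A vertical tool can't go under the head, and moves can't tilt it. So I'll roll the left knob with the back of an open finger from the front, with the gripper body kept clear of the head.

Emit:
{"api": "step_arm", "payload": {"deltas": [[[5, 0, 0], 10, 8.5], [[10.5, 0, 0], 20, 8.5], [[12.5, 3, 0], 30, 8.5], [[12.5, 7, 0], 40, 8.5], [[12.5, 12, 0], 50, 8.5], [[12.5, 16.9, 0], 60, 8.5], [[12.5, 16.9, 0], 70, 8.5], [[12.5, 16.9, 0], 80, 8.5]]}}

```text
time_s: 9.9
eef_pos: [466.0, 80.0, 194.8]
tool_rot: [3.137, 0.0, 1.731]
force: [-0.5, 0.1, -0.6]
grip_width: 85.2
```

```bash
python3 -c "
from h import *
o=st();p=manip.camera_params('wrist');E=np.array(p['extrinsics']);print('cam',-E[:3,:3].T@E[:3,3]);print(to(o,(485,77,50)))
patches('k3.png',[(579,87)])"
```

```text
t 9.9 pos [466.   80.  194.8] rot [3.137 0.    1.731] j [-0.66  0.19  0.44  1.98 -0.1   0.99 -0.01] F [-0.5  0.1 -0.6] w 85.2
cam [452.5425133  157.21613267 363.6198211 ]
[-0.6   1.76 14.49]
```

View pics/k3.png

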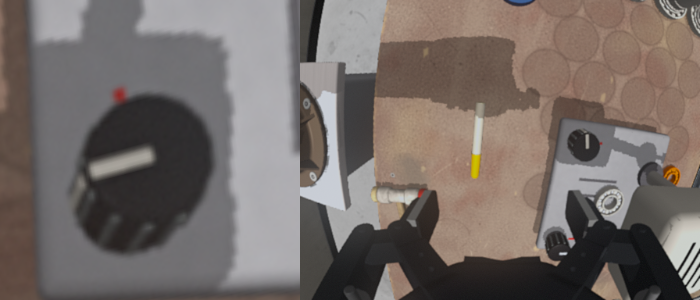

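Emit:
{"api": "step_arm", "payload": {"deltas": [[[-0.6, 1.2, 4], 9, 8.5], [[-0.6, 1.2, 9], 9, 8.5], [[-0.6, 1.2, 13], 9, 8.5], [[-0.6, 1.2, 14.4], 9, 8.5], [[-0.6, 1.2, 14.4], 9, 8.5]]}}

```text
time_s: 10.58
eef_pos: [479.3, 75.4, 50.8]
tool_rot: [3.138, -0.0, 1.566]
force: [0.7, -0.0, 0.4]
grip_width: 84.9
```

```bash
python3 -c "
from h import *
o=st();print(to(o,(497,77,50)))
a=manip.snapshot('wrist');b=manip.snapshot('scene');cv2.imwrite('pics/k4.png',np.hstack([cv2.resize(a,(448,336)),cv2.resize(b[110:260,170:340],(352,336))]))"
```

```text
t 10.57 pos [479.3  75.4  50.8] rot [ 3.138 -0.     1.566] j [-0.57  0.43  0.4   2.11 -0.27  0.65  0.  ] F [ 0.7 -0.   0.4] w 84.9
[0.17 1.77 0.09]
```

View pics/k4.png

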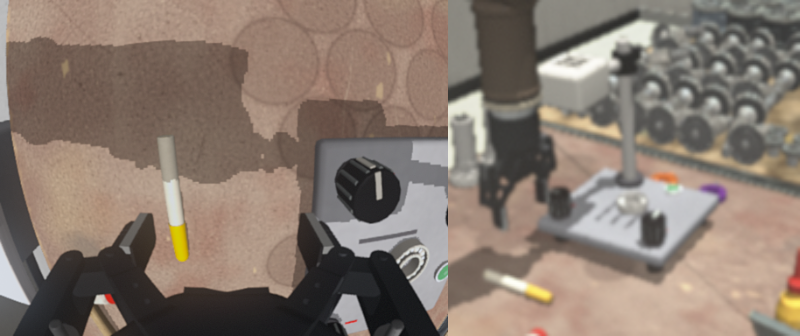

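Emit:
{"api": "step_arm", "payload": {"deltas": [[[0.1, 0.8, 0], 0, 8.5], [[0.1, 1.6, 0], 0, 8.5], [[0.1, 1.6, 0], 0, 8.5]]}}

```text
time_s: 11.05
eef_pos: [497.8, 76.8, 52.7]
tool_rot: [3.133, -0.002, 1.565]
force: [0.4, 0.5, -0.1]
grip_width: 85.2
```

Emit:
{"api": "step_arm", "payload": {"deltas": [[[0, 0.2, 0], 0, 8.5], [[0, 0.2, 0], 0, 8.5]]}}

```text
time_s: 11.3
eef_pos: [499.9, 76.7, 52.8]
tool_rot: [3.133, -0.002, 1.565]
force: [-1.1, -0.2, 0.4]
grip_width: 85.1
```

Emit:
{"api": "step_arm", "payload": {"deltas": [[[0, 0.2, 0], 0, 8.5], [[0, 0.2, 0], 0, 8.5]]}}

```text
time_s: 11.55
eef_pos: [502.0, 76.7, 52.7]
tool_rot: [3.133, -0.002, 1.565]
force: [-0.3, -0.2, -0.0]
grip_width: 85.0
```

Emit:
{"api": "step_arm", "payload": {"deltas": [[[0, 0.2, 0], 0, 8.5], [[0, 0.2, 0], 0, 8.5]]}}

```text
time_s: 11.8
eef_pos: [504.2, 76.7, 52.8]
tool_rot: [3.133, -0.002, 1.565]
force: [-0.3, -0.7, -0.5]
grip_width: 85.2
```

Emit:
{"api": "step_arm", "payload": {"deltas": [[[0, 0.2, 0], 0, 8.5], [[0, 0.2, 0], 0, 8.5]]}}

```text
time_s: 12.05
eef_pos: [506.4, 76.7, 52.8]
tool_rot: [3.133, -0.002, 1.565]
force: [-0.1, 0.1, -0.3]
grip_width: 84.6
```

Emit:
{"api": "step_arm", "payload": {"deltas": [[[0, 0.2, 0], 0, 8.5], [[0, 0.2, 0], 0, 8.5]]}}

```text
time_s: 12.3
eef_pos: [508.7, 76.7, 52.9]
tool_rot: [3.133, -0.002, 1.565]
force: [0.1, -0.1, 0.2]
grip_width: 85.2
```

Emit:
{"api": "step_arm", "payload": {"deltas": [[[0, 0.2, 0], 0, 8.5], [[0, 0.2, 0], 0, 8.5]]}}

```text
time_s: 12.55
eef_pos: [510.9, 76.7, 52.9]
tool_rot: [3.132, -0.002, 1.565]
force: [0.2, 0.6, -0.3]
grip_width: 84.6
```

```bash
python3 -c "
from h import *
o=st();p=manip.camera_params('wrist')
a=manip.snapshot('wrist');b=manip.snapshot('scene');t=manip.snapshot('top')
print([proj('wrist',np.array([x,86.,z]),p).round() for x in (557.5,577.5) for z in (56,86)], a.shape)
cv2.imwrite('pics/k5.png',np.hstack([cv2.resize(a[130:384,220:512],(400,348)),cv2.resize(b[100:230,180:320],(374,348))]))
cv2.imwrite('pics/t5.png',t)"
```

```text
t 12.55 pos [510.9  76.7  52.9] rot [ 3.132e+00 -2.000e-03  1.565e+00] j [-0.55  0.46  0.4   2.04 -0.27  0.68  0.02] F [ 0.2  0.6 -0.3] w 84.6
[array([334., 214.]), array([348., 235.]), array([364., 213.]), array([382., 233.])] (384, 512, 3)
```

View pics/k5.png

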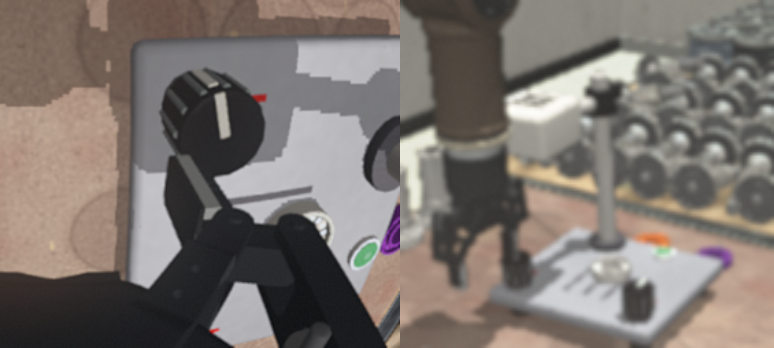

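```bash
python3 -c "
from h import *
o=st();p=manip.camera_params('wrist');print(p['intrinsics'])
for uv in ((340,244),(349,243),(371,246),(378,285)):
  print(uv,[ (wback(uv,z,p)-o['eef_pos']).round(1).tolist() for z in(53,66,80,100)])
print(proj('wrist',np.array([577.5,86.,88]),p), [proj('wrist',np.array([510.9+sx*48,76.7+sy*11,66]),p).round() for sx in(-1,1) for sy in (-1,1)])
a=manip.snapshot('wrist');cv2.imwrite('pics/k6.png',cv2.resize(a[180:300,290:430],(700,600),interpolation=cv2.INTER_CUBIC))"
```

```text
t 12.7 pos [510.6  76.6  52.9] rot [ 3.133e+00 -2.000e-03  1.565e+00] j [-0.55  0.46  0.4   2.04 -0.27  0.68  0.02] F [ 0.  -0.5 -0.5] w 85.0
[[297.31863964   0.         258.35459062]
 [  0.         297.31863964 190.58642092]
 [  0.           0.           1.        ]]
(340, 244) [[53.6, -13.7, 0.1], [49.4, -6.6, 13.1], [44.9, 1.0, 27.1], [38.4, 11.9, 47.1]]
(349, 243) [[59.9, -13.2, 0.1], [55.2, -6.2, 13.1], [50.1, 1.4, 27.1], [42.9, 12.2, 47.1]]
(371, 246) [[76.4, -16.4, 0.1], [70.4, -9.2, 13.1], [64.0, -1.3, 27.1], [54.8, 9.9, 47.1]]
(378, 285) [[88.1, -50.4, 0.1], [81.2, -40.5, 13.1], [73.8, -29.9, 27.1], [63.3, -14.6, 47.1]]
[383.72811518 235.07836567] [array([181., 252.]), array([177., 219.]), array([338., 250.]), array([341., 217.])]
```

View pics/k6.png

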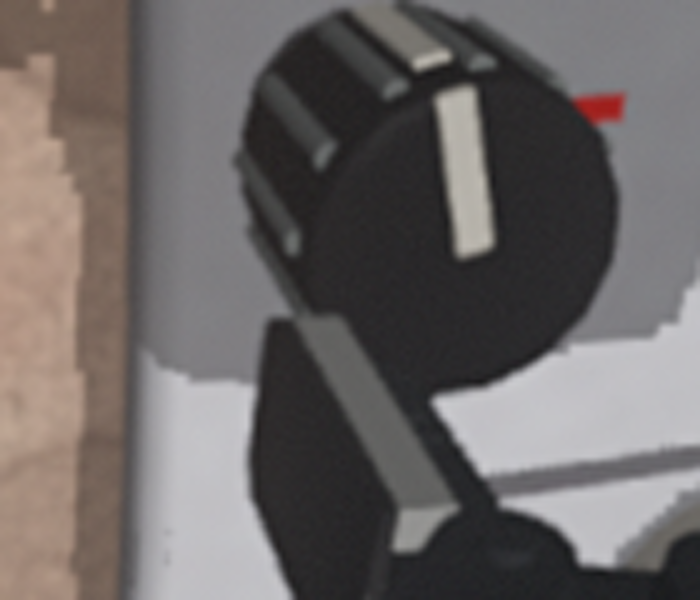

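The pixels put the open tips higher than assumed, probably above the knob top, and there was no contact force. I'll back off and lower while watching the force.

Emit:
{"api": "step_arm", "payload": {"deltas": [[[0, -0.6, 0], 0, 8.5], [[0, -1.2, 0], 0, 8.5], [[0, -1.2, 0.6], 0, 8.5], [[0, -1.2, 0.6], 0, 8.5]]}}

```text
time_s: 13.25
eef_pos: [498.3, 76.7, 46.3]
tool_rot: [3.133, -0.001, 1.565]
force: [0.4, -0.3, 0.4]
grip_width: 85.0
```

Emit:
{"api": "step_arm", "payload": {"deltas": [[[0, 0, 0.4], 0, 8.5], [[0, 0, 0.4], 0, 8.5]]}}

```text
time_s: 13.5
eef_pos: [498.2, 76.7, 41.9]
tool_rot: [3.134, -0.001, 1.565]
force: [-0.1, -0.7, -0.2]
grip_width: 84.9
```

Emit:
{"api": "step_arm", "payload": {"deltas": [[[0, 0, 0.4], 0, 8.5], [[0, 0, 0.4], 0, 8.5]]}}

```text
time_s: 13.75
eef_pos: [498.0, 76.6, 37.6]
tool_rot: [3.134, -0.001, 1.565]
force: [-1.0, -0.2, 0.6]
grip_width: 84.8
```

Emit:
{"api": "step_arm", "payload": {"deltas": [[[0, 0.3, 0], 0, 8.5], [[0, 0.3, 0], 0, 8.5]]}}

```text
time_s: 14.0
eef_pos: [501.4, 76.5, 37.7]
tool_rot: [3.134, -0.001, 1.565]
force: [-0.3, 0.6, -1.2]
grip_width: 84.9
```

Emit:
{"api": "step_arm", "payload": {"deltas": [[[0, 0.3, 0], 0, 8.5], [[0, 0.3, 0], 0, 8.5]]}}

```text
time_s: 14.25
eef_pos: [504.9, 76.6, 37.8]
tool_rot: [3.133, -0.001, 1.565]
force: [0.5, 0.2, -0.2]
grip_width: 84.9
```

Emit:
{"api": "step_arm", "payload": {"deltas": [[[0, 0.2, 0], 0, 8.5], [[0, 0.2, 0], 0, 8.5]]}}

```text
time_s: 14.5
eef_pos: [507.1, 76.5, 37.9]
tool_rot: [3.133, -0.001, 1.565]
force: [-0.4, 0.6, 0.0]
grip_width: 85.1
```

Emit:
{"api": "step_arm", "payload": {"deltas": [[[0, 0.2, 0], 0, 8.5], [[0, 0.2, 0], 0, 8.5]]}}

```text
time_s: 14.75
eef_pos: [509.3, 76.6, 37.9]
tool_rot: [3.133, -0.001, 1.565]
force: [0.4, 0.3, 0.5]
grip_width: 85.0
```

Emit:
{"api": "step_arm", "payload": {"deltas": [[[0.3, 0, 0], 0, 8.5], [[0.6, 0, 0], 0, 8.5], [[0.6, 0, 0], 0, 8.5]]}}

```text
time_s: 15.12
eef_pos: [509.3, 83.1, 37.9]
tool_rot: [3.133, -0.001, 1.566]
force: [-1.0, -0.4, -0.0]
grip_width: 85.0
```

Emit:
{"api": "step_arm", "payload": {"deltas": [[[0, 0.15, 0], 0, 8.5], [[0, 0.15, 0], 0, 8.5]]}}

```text
time_s: 15.38
eef_pos: [511.0, 83.0, 37.9]
tool_rot: [3.133, -0.001, 1.566]
force: [-0.6, 0.0, -0.1]
grip_width: 85.2
```

```bash
python3 -c "
from h import *
o=st();p=manip.camera_params('wrist')
a=manip.snapshot('wrist');b=manip.snapshot('scene');cv2.imwrite('pics/k7.png',np.hstack([cv2.resize(a[180:300,290:430],(420,360)),cv2.resize(b[150:230,190:270],(360,360),interpolation=cv2.INTER_CUBIC)]))"
```

```text
t 15.38 pos [511.   83.   37.9] rot [ 3.133e+00 -1.000e-03  1.566e+00] j [-0.55  0.49  0.38  2.04 -0.29  0.65  0.02] F [-0.6  0.  -0.1] w 85.2
```

View pics/k7.png

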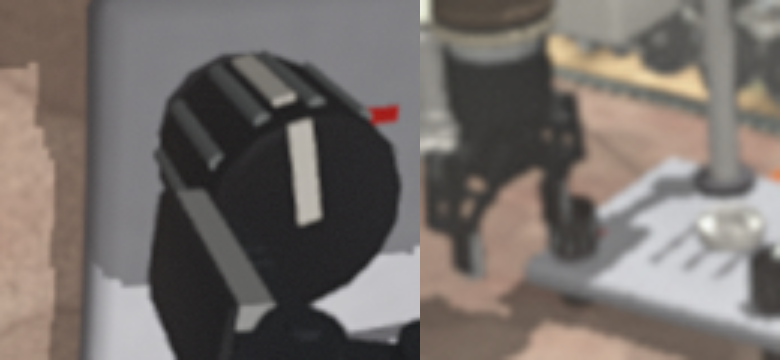

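Emit:
{"api": "step_arm", "payload": {"deltas": [[[0, -0.4, 0], 0, 8.5], [[0, -0.4, 0.3], 0, 8.5], [[0, -0.4, 0.3], 0, 8.5]]}}

```text
time_s: 15.85
eef_pos: [506.1, 82.9, 34.7]
tool_rot: [3.134, -0.001, 1.566]
force: [-3.0, 0.3, 4.0]
grip_width: 85.0
```

Emit:
{"api": "step_arm", "payload": {"deltas": [[[0, 0, 0.3], 0, 8.5], [[0, 0, 0.3], 0, 8.5]]}}

```text
time_s: 16.1
eef_pos: [504.9, 82.6, 31.4]
tool_rot: [3.136, -0.001, 1.565]
force: [-5.2, -0.5, 2.3]
grip_width: 85.0
```

Emit:
{"api": "step_arm", "payload": {"deltas": [[[0, 0, 0.3], 0, 8.5], [[0, 0, 0.3], 0, 8.5]]}}

```text
time_s: 16.35
eef_pos: [504.4, 82.5, 28.0]
tool_rot: [3.137, -0.001, 1.565]
force: [-3.9, -0.8, 1.5]
grip_width: 84.9
```

Emit:
{"api": "step_arm", "payload": {"deltas": [[[0, 0, 0.3], 0, 8.5], [[0, 0, 0.3], 0, 8.5]]}}

```text
time_s: 16.6
eef_pos: [504.3, 82.5, 24.7]
tool_rot: [3.138, -0.0, 1.565]
force: [-3.0, -0.8, 1.7]
grip_width: 85.2
```

Contact is found: Fx is -3 to -5 N with the finger against the knob front. Next is a +y rolling stroke with light preload.

Emit:
{"api": "step_arm", "payload": {"deltas": [[[0, -0.4, 0], 0, 8.5], [[-0.6, -0.4, 0], 0, 8.5], [[-0.6, 0, 0], 0, 8.5], [[-0.6, 0.2, 0], 0, 8.5], [[-0.6, 0.2, 0], 0, 8.5]]}}

```text
time_s: 17.23
eef_pos: [505.2, 76.0, 24.6]
tool_rot: [3.14, -0.0, 1.565]
force: [-5.1, -2.1, 3.6]
grip_width: 84.8
```

Emit:
{"api": "step_arm", "payload": {"deltas": [[[0.3, 0.1, 0], 0, 8.5], [[0.6, 0.1, 0], 0, 8.5]]}}

```text
time_s: 17.48
eef_pos: [504.5, 80.1, 24.2]
tool_rot: [-3.14, 0.002, 1.562]
force: [-7.8, -6.4, 5.1]
grip_width: 85.1
```

Emit:
{"api": "step_arm", "payload": {"deltas": [[[0.3, 0.1, 0], 0, 8.5], [[0.6, 0.1, 0], 0, 8.5]]}}

```text
time_s: 17.73
eef_pos: [504.0, 84.9, 23.8]
tool_rot: [-3.137, 0.003, 1.561]
force: [-5.6, -3.4, 0.6]
grip_width: 85.1
```

```bash
python3 - <<'E'
from h import *
o=st();a=manip.snapshot('wrist');p=manip.camera_params('wrist');cv2.imwrite('pics/raw8.png',a)
c=(577.5,86);g=np.arange(-45,45,.3);m=np.array([[proj("wrist",np.array([c[0]-r,c[1]-q,86.]),p) for q in g] for r in g],np.float32)
cv2.imwrite('pics/k8.png',cv2.remap(a,m,None,cv2.INTER_LINEAR))
ang(a,(577.5,86))
E
```

```text
t 17.73 pos [504.   84.9  23.8] rot [-3.137e+00  3.000e-03  1.561e+00] j [-0.55  0.51  0.37  2.06 -0.3   0.63  0.02] F [-5.6 -3.4  0.6] w 85.1
dark n 1683 [-2.24896019 -1.9067142 ] white n 79 [3.4556962  7.41772152]
angle -1.08
```

Emit:
{"api": "step_arm", "payload": {"deltas": [[[0.3, 0.1, 0], 0, 8.5], [[0.6, 0.1, 0], 0, 8.5]]}}

```text
time_s: 18.02
eef_pos: [503.9, 90.5, 23.2]
tool_rot: [-3.134, 0.004, 1.56]
force: [-2.3, -3.5, 0.0]
grip_width: 85.2
```

Emit:
{"api": "step_arm", "payload": {"deltas": [[[0.3, 0.1, 0], 0, 8.5], [[0.6, 0.1, 0], 0, 8.5]]}}

```text
time_s: 18.27
eef_pos: [504.0, 95.7, 22.8]
tool_rot: [-3.132, 0.005, 1.559]
force: [-3.8, -1.9, 0.2]
grip_width: 84.5
```

```bash
cat >> h.py <<'E'
def left(name,c=(577.5,86)):
  a=manip.snapshot('wrist');p=manip.camera_params('wrist');cv2.imwrite('pics/raw'+name,a)
  g=np.arange(-45,45,.3);m=np.array([[proj("wrist",np.array([c[0]-r,c[1]-q,86.]),p) for q in g] for r in g],np.float32)
  I=cv2.remap(a,m,None,cv2.INTER_LINEAR);cv2.imwrite('pics/'+name,I)
  h=cv2.cvtColor(I,cv2.COLOR_BGR2HSV);w=((h[...,2]>110)&(h[...,1]<60)).astype(np.uint8)
  n,l,s,ce=cv2.connectedComponentsWithStats(w)
  for i in range(1,n):
    if 150<s[i,4]<3500 and np.hypot(*(ce[i]-150))<75:
      q=np.argwhere(l==i)[:,::-1].astype(np.float32);v=cv2.fitLine(q,cv2.DIST_L2,0,.01,.01).ravel()
      e=ce[i]-150
      if np.dot(v[:2],e)<0:v=-v
      print("blob",s[i],ce[i].round(),"angle cw",round(np.arctan2(v[0],-v[1])+.051,2))
E
python3 -c "
from h import *
st();left('k9.png')"
```

```text
t 18.27 pos [504.   95.7  22.8] rot [-3.132  0.005  1.559] j [-0.57  0.52  0.37  2.05 -0.3   0.64 -0.  ] F [-3.8 -1.9  0.2] w 84.5
blob [  76  137   67   25 1000] [109. 149.] angle cw -1.69
blob [112 207  17  18 217] [119. 218.] angle cw 2.28
```

```bash
python3 -c "
import cv2,numpy as np
A=[cv2.resize(cv2.imread('pics/'+n)[180:300,290:430],(262,225)) for n in('k4.png',)if 0]
A=[cv2.imread('pics/k8.png'),cv2.imread('pics/k9.png')]
cv2.imwrite('pics/m1.png',cv2.resize(np.hstack(A),(800,400)))"
```

```text
(no output)
```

View pics/m1.png

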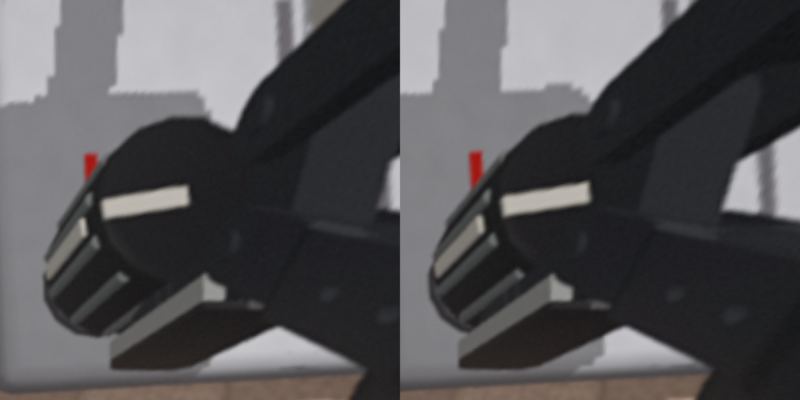

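The knob hardly turned because the preload was too light. I'll repeat with more preload held within one call.

Emit:
{"api": "step_arm", "payload": {"deltas": [[[0, -0.6, 0], 0, 8.5], [[-1, -0.6, 0], 0, 8.5], [[-1.9, -0.6, 0], 0, 8.5], [[-1.9, 0.3, 0], 0, 8.5], [[-1.9, 0.6, 0], 0, 8.5], [[-1.6, 0.7, 0], 0, 8.5], [[-1.2, 0.7, 0], 0, 8.5], [[-0.8, 0.7, 0], 0, 8.5]]}}

```text
time_s: 19.32
eef_pos: [504.4, 85.3, 22.0]
tool_rot: [-3.12, 0.007, 1.556]
force: [-24.4, -8.0, 22.0]
grip_width: 85.0
```

```bash
python3 -c "
from h import *
st();left('k10.png')"
```

```text
t 19.32 pos [504.4  85.3  22. ] rot [-3.12   0.007  1.556] j [-0.55  0.52  0.38  2.04 -0.3   0.66  0.01] F [-24.4  -8.   22. ] w 85.0
blob [  78  117   65   32 1028] [110. 132.] angle cw -1.23
blob [142 206  16  19 210] [148. 217.] angle cw 2.37
```

Emit:
{"api": "step_arm", "payload": {"deltas": [[[0.3, 0.6, 0], 0, 8.5], [[0.6, 0.6, 0], 0, 8.5], [[0.9, 0.6, 0], 0, 8.5], [[0.9, 0, 0], 0, 8.5], [[0.9, -0.5, 0], 0, 8.5]]}}

```text
time_s: 20.0
eef_pos: [500.3, 95.6, 22.1]
tool_rot: [-3.122, 0.006, 1.557]
force: [0.9, -0.7, -0.2]
grip_width: 85.1
```

```bash
python3 -c "
from h import *
st();left('k11.png')"
```

```text
t 20.0 pos [500.3  95.6  22.1] rot [-3.122  0.006  1.557] j [-0.57  0.52  0.37  2.05 -0.3   0.65 -0.01] F [ 0.9 -0.7 -0.2] w 85.1
```

```bash
cat > m.py <<'E'
import cv2,numpy as np,sys
def meas(name):
  I=cv2.imread('pics/'+name);h=cv2.cvtColor(I,cv2.COLOR_BGR2HSV)
  # dark knob region = line must be inside disc of radius 85px
  for T in (110,140,165):
    w=((h[...,2]>T)&(h[...,1]<60)).astype(np.uint8);n,l,s,ce=cv2.connectedComponentsWithStats(w)
    for i in range(1,n):
      if s[i,4]>150 and np.hypot(*(ce[i]-150))<90:
        r=cv2.minAreaRect(np.argwhere(l==i)[:,::-1].astype(np.float32));print(T,s[i],ce[i].round(),r)
meas(sys.argv[1])
E
python3 m.py k11.png; echo; python3 m.py k10.png
```

```text
110 [111 223  17  17 206] [118. 233.] ((119.0, 231.0), (16.0, 16.0), 90.0)
140 [ 97  97  37  40 607] [116. 115.] ((118.22201538085938, 115.98701477050781), (46.88591766357422, 14.840723037719727), 38.92754364013672)
165 [ 98  99  34  35 474] [116. 115.] ((117.31967163085938, 115.5163803100586), (43.40450668334961, 12.163504600524902), 39.80556869506836)

110 [  78  117   65   32 1028] [110. 132.] ((110.36965942382812, 132.25906372070312), (65.04788208007812, 16.272167205810547), 16.587339401245117)
110 [142 206  16  19 210] [148. 217.] ((149.5, 215.0), (18.0, 15.0), 90.0)
140 [ 79 118  64  30 889] [110. 132.] ((110.38420104980469, 132.210205078125), (63.702064514160156, 14.457350730895996), 16.587337493896484)
165 [ 80 119  62  28 757] [110. 132.] ((110.30540466308594, 132.1324462890625), (62.12564468383789, 12.572171211242676), 17.10272979736328)
```

Emit:
{"api": "step_arm", "payload": {"deltas": [[[-1, 0, 0], 0, 8.5], [[-1.9, 0, 0], 0, 8.5], [[-1.9, 0.6, 0], 0, 8.5], [[-1.9, 0.9, 0], 0, 8.5], [[-1.6, 1.1, 0], 0, 8.5], [[-1.2, 1.1, 0], 0, 8.5], [[-0.8, 1.1, 0], 0, 8.5]]}}

```text
time_s: 20.92
eef_pos: [504.0, 84.2, 21.2]
tool_rot: [-3.109, 0.008, 1.554]
force: [-23.1, -8.2, 19.1]
grip_width: 84.9
```

Emit:
{"api": "step_arm", "payload": {"deltas": [[[0.3, 0.6, 0], 0, 8.5], [[0.6, 0.6, 0], 0, 8.5], [[0.9, 0.6, 0], 0, 8.5], [[0.9, 0, 0], 0, 8.5], [[0.9, -0.5, 0], 0, 8.5]]}}

```text
time_s: 21.55
eef_pos: [499.6, 93.5, 21.3]
tool_rot: [-3.11, 0.008, 1.554]
force: [-0.8, 0.2, 0.4]
grip_width: 84.6
```

```bash
python3 -c "
from h import *
st();left('k12.png')" ; python3 m.py k12.png
```

```text
t 21.55 pos [499.6  93.5  21.3] rot [-3.11   0.008  1.554] j [-0.56  0.52  0.38  2.04 -0.3   0.67 -0.01] F [-0.8  0.2  0.4] w 84.6
110 [115 224  16  18 205] [121. 235.] ((122.5, 232.5), (17.0, 15.0), 90.0)
165 [140  72  14  27 255] [147.  83.] ((147.0426788330078, 84.88414001464844), (25.6201171875, 12.478764533996582), 83.6598129272461)
```

The left line now measures about -0.06 rad. I'll retract forward and up, then check both knobs and the plate.

Emit:
{"api": "step_arm", "payload": {"deltas": [[[0, -2, 0], 0, 8.5], [[0, -4, -3], 0, 8.5], [[0, -4, -8], 0, 8.5], [[0, -4, -13], 0, 8.5], [[0, -4, -17], 0, 8.5], [[0, -4, -17], 0, 8.5]]}}

```text
time_s: 22.35
eef_pos: [467.2, 96.4, 195.5]
tool_rot: [-3.116, 0.005, 1.554]
force: [0.3, 0.5, -1.2]
grip_width: 84.9
```

```bash
python3 - <<'E'
from h import *
o=st();a=manip.snapshot("wrist");p=manip.camera_params("wrist");t=manip.snapshot("top");P=[];s=manip.snapshot("scene")
for c,k in(((577.5,86),40),((589,-91),40)):
    g=np.linspace(-k,k,265);m=np.array([[proj("wrist",np.array([c[0]-r,c[1]-q,88.]),p) for q in g] for r in g],np.float32)
    P.append(cv2.remap(a,m,None,cv2.INTER_LINEAR))
P.append(cv2.resize(t[140:240,185:285],(265,265),interpolation=cv2.INTER_CUBIC))
cv2.imwrite("pics/f.png",np.vstack([np.hstack(P),cv2.resize(np.hstack([s[110:260,110:260],a[115:265,250:450],cv2.imread('pics/s1.png')[110:260,110:260]]),(795,238))]))
E
```

```text
t 22.35 pos [467.2  96.4 195.5] rot [-3.116  0.005  1.554] j [-0.72  0.23  0.5   1.94 -0.13  1.03 -0.18] F [ 0.3  0.5 -1.2] w 84.9
```

View pics/f.png

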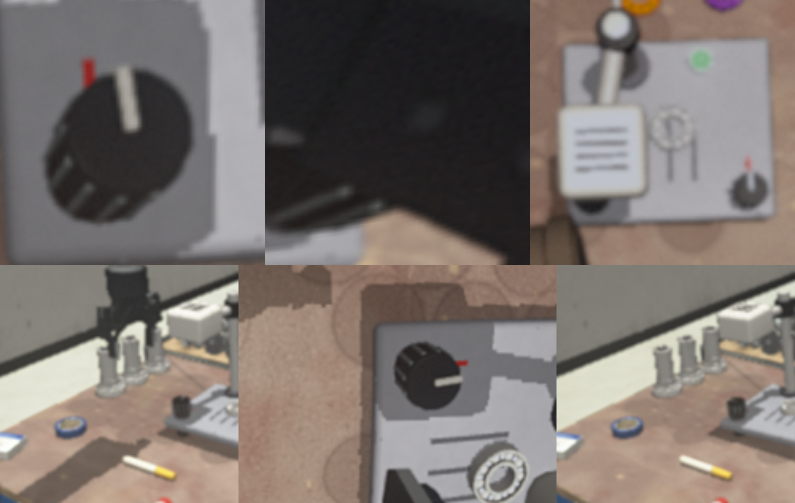

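```bash
python3 -c "
from station import manip
o=manip.observe();print(o['force'],o['time_s']);print(manip.close_job())"
```

```text
[-0.56350728 -0.47015675  0.53476091] 22.5
the job is handed in; nothing more can be done
None
```

I turned both front knobs back to about zero and handed the job in at 22.5 s, with no verdict reported. I did not measure the plate's level or the foot loads directly. I judged them from how the white lines on the knobs sit against the red ticks.

- **Right knob:** I gripped it from above and turned it about 104° anticlockwise in two grips. Its line was on the red tick in the close-up, and it looked unchanged in the last, coarser top picture.
- **Left knob:** I rolled it about 100° clockwise by pushing the back of an open finger against its front side. I used this instead of the tilted grip you suggested because the arm commands cannot tilt the tool. An early attempt slipped with too little pressure, so I repeated it with about 24 N.
- **Left knob check:** one measurement gave -0.06 rad. The final picture read about -0.1 rad, or roughly 0.25 mm of foot height. Both should be well inside the level tolerance.
- **Other checks:** the gripper stayed in front of the camera head, and the force readings showed no contact with it. In the last pictures the bearing was on the plate, the stand had not visibly moved, and the tape roll and paint marker were in place. I did not recheck the oil bottle and grease tub after that. The arm was clear of everything with the force reading near zero.

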